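Turn a drained slide tray face up over the turn-over ramp

TASK

One of the two orange slide trays was left to drain face down; turn it face up over the turn-over ramp so that slides can be loaded. First take the jar out of the ramp's landing bay and stand it upright, wholly on the round cork mat; then put the face-down tray over the brink of the ramp and let go so that it slides down and leans on the slope by itself, and last push its upper end over so that it lands flat in the bay with its slide recesses up. Leave the other tray and the things standing round about where they are, and nothing knocked over.

Things in the scene. Friction and masses are not known exactly. Their poses are not given: they have to be found in the camera images.
- turner: Turn-over ramp, blue and bare aluminium, fixed to the worktop, 82 mm wide (x). Origin on its centre line at worktop height under the foot of the slope; z up; the flip direction is its own -y. Along y in mm: flat ledge +85 to +35; smooth 60 degree slope from +35 (64 high) down to 0 (4 high); gutter 0 to -20; landing bay -20 to -135, with an end wall to -140.
- ledge (a point): Centre of the flat top of the ledge, 64 mm above the worktop; ledge 50 mm long (y), 78 mm wide, open at the sides; axes as the ramp's. Room for closed fingers to come down behind the upper end of a leaning tray and push it in -y past upright; it then falls into the bay by itself.
- brink (a point): Middle of the brink, where ledge ends and slope begins, 64 mm above the worktop; axes as the ramp's. A tray let go flat here, long side along the ramp's y, its middle some 13 mm beyond the brink (in -y), tips and slides down by itself. Leaning, its upper end stands 27 mm higher than the ledge.
- gutter (a point): Middle of the gutter's floor, 4 mm above the worktop, 10 mm in -y from the foot of the slope. The gutter is 20 mm long (y); its far side is a 6 mm step up to the bay, which stops the foot of a tray while it is tipped. Axes as the ramp's.
- bay (a point): Centre of the dark floor of the landing bay, 10 mm above the worktop; axes as the ramp's. The bay is 115 mm long (y) and 72 mm wide between blue guide walls, whose tops are 24 mm above the worktop and which run along both sides of gutter and bay and across the bay's end.
- tray: The tray to be turned: orange plastic, 100 (x) x 60 (y) x 14 mm (z), 60 to 130 g. Two white slide recesses on one face, two grey runners along x on the other. Starts recesses down, left or right of the ramp: only runners show. Origin at the centre of the recess face (underside at the start); z points out of the runner face: up at the start, down at the end. Either end may go first.
- tray_mid (a point): Middle of the tray to be turned, 7 mm from either face; axes as the tray's.
- jar: Specimen jar with a red screw cap (fixed on), body 53 mm across, cap 56 mm across from 48 to 62 mm up; 80 to 170 g. Origin at the centre of its underside, z up. Stands in the landing bay at the start; the cap can be gripped from above, clear of the bay's walls.
- jar_mat: Round cork mat, 110 mm across and 4 mm thick, fixed to the worktop, empty. Origin at the centre of its underside.
- other_tray: The other tray, same size and colour, already face up (white recesses showing): leave it. Origin at the centre of its underside, long side along x.
- red_stain: Small dark red bottle with black cap, 38 mm across, 90 mm tall; origin at the centre of its underside. Leave it.
- squeeze_bottle: White squeeze bottle with red nozzle, 45 mm across, 114 mm tall; origin at the centre of its underside. Leave it.
- brown_stain: Small dark brown bottle with black cap, 38 mm across, 90 mm tall; origin at the centre of its underside. Leave it.
- timer: White bench timer, 66 x 62 x 17 mm; origin at the centre of its underside. Leave it.
- coverslip_box: Small white box with a blue stripe, 30 x 60 x 24 mm; origin at the centre of its underside. Leave it.
Things that resemble listed ones, but are neither listed nor needed, are in the scene too. What is shaped like the tray but purple is not meant.

How it is judged:
By the outcome, as a careful person would: the job done as asked, in the order asked, and still so for the second after the job is handed in, with the robot touching nothing.
It also fails if it takes over 64 s, if anything falls off the work surface, if the arm or the gripper's body presses on something with over 40 N, if the wrist force passes 120 N, or if a joint passes its speed limit or range.

ROBOT

A 6-joint arm with a two-finger parallel gripper is mounted at the origin on a cart in front of the work surface, level with it; the furniture and walls round the work are solid. World frame = base frame: x ahead of the robot, y to its left, z up, the work surface at z = 0. Lengths are in m, angles in degrees, forces in N, time in s.
With the tool pointing down it reaches from about 0.4 to 0.825 m from the base axis. Payload 7 kg.
Tool frame: the origin (TCP) lies at the very end of the fingers, on their centre line; the grasp point (between the pads) lies 19 mm behind it (r.grip_depth is the distance from the TCP to the grasp point, in m); z points along the fingers, y is the line along which they close (so a half turn about z gives the same grasp; the last joint's range is limited). The gripper opens to 88 mm and grips with 3 to 60 N. Pads are 19 mm wide; open, the fingers measure 130 mm over their backs; the gripper's body (78 mm by 193 mm) begins 47 mm behind the grasp point.
Start: joints at [-55.514, 20.546, 0.682, 0, -70.136, -16.507], TCP at [0.208, -0.642, 0.227] pointing down, gripper open.
Joint ranges: [-176.03, 176.03], [-82.01, 121.73], [-58.28, 71.71], [-173.87, 95.51], [-174.79, -0.11], [-173.66, 173.66]. Speed limits (degrees/s): [136.94, 136.94, 172.46, 180, 180, 180].

INTERFACE

Orientations are given as [roll, pitch, yaw] about the fixed x, y, z axes, in that order (R = Rz(yaw) Ry(pitch) Rx(roll)).
In Python, from plant import r gives the robot as it stands.
- The arm moves only by the tool play_rows, never from a script. Its argument "rows" is a list that holds one entry, the list of rows, each a list of 5 numbers: the closure, from 0 (fully open) to 1 (shut), then the shift along the tool's x, y, z each as a share of 0.5 m, from -1 to 1, then the turn about the tool's z as a share of 1.5 rad, from -1 to 1. A call has exactly 8 rows; each row is the pose to reach, as a shift and turn from the pose commanded when the call began, along the tool's axes at that moment; what a row does not reach only later rows make up. A row lasts 1/12 s, in which the tool goes at most 41.7 mm and 7.16 degrees, less where a joint would pass 70% of its speed; a pose out of reach is approached as far as the arm can. A call with a number of a shift or a turn outside -1 to 1 is refused whole. A call with a gripper value outside its range is refused whole. The fingers move at their own pace and stop on an object; "squeeze" is the grip in N (left out, the last holds). Time passes only in rows, so rows that repeat a pose let the fingers close, or fill a call up. It gives the time, the measured TCP pose, the force, the opening and the grip force at its end, in the units of the state.
- r.get_state(): the state, without advancing time (a new reading comes with each control period).
- r.capture(name): name is "scene" or "top" or "wrist"; returns the picture (420x560x3 uint8, red, green, blue); there is no depth.
- r.camera_info(name): a dict with "fovy" (degrees; the focal length in pixels is half the picture's height over the tangent of half this angle, whatever the lens; pixels are square), "cx", "cy" (the principal point, pixels), "pose" (4x4, takes a point from camera to world coordinates). Camera axes: x right, y down, z forward; pixel columns grow to the right and rows downward; lengths in m; the calibration is good to about 2 mm. A picture is of the moment at which its call begins: read the wrist's pose just before it. camera_info takes no time and is no camera call; for the wrist camera it gives the pose at the moment of the call.
- r.close_job(): hands the job in; it is judged then, once.
The state is a dict: "time_s": time; "joints": joint angles; "qd": joint speeds; "joint_torque": joint torques, N m; "tcp_pos": TCP position; "eef_rot": TCP orientation; "contact_force": force on the tool from outside, world axes, zero at the start; "moment": the same for the moment, N m; "gripper_width": finger opening in m; "gripper_force": force on a finger pad.
Only numpy, scipy, OpenCV 4.12 (cv2) and the standard library are available. Lean on these libraries where they do the work, as an engineer would, in place of code of your own. Each camera call takes 0.05 s, during which the arm holds its last target. There are 200 camera calls.

## Working session

There is one attempt and no reset: what is moved stays moved. The work goes in short steps, Python scripts to look and compute and a tool call to move; the robot and the scene stay as the last step left them, time stands still between calls to the robot, and variables do not carry over. Pictures are saved under pics/ and viewed, at most 10 in all, crops included, and the job is handed in when it is done.

Besides the shell and the picture viewer there is one more tool, called after ">>>" by a JSON object that holds its "op" and its "data", one argument or row to a line. play_rows: Moves the arm, as the interface text tells. Its arguments: {"type":"object","properties":{"rows":{"type":"array","items":{"type":"array","items":{"type":"array","items":{"type":"number"}}}},"squeeze":{"type":"number"}},"required":["rows"]}

```bash
mkdir -p pics
python3 - <<'E'
from plant import r
import cv2,numpy as np
for n in("scene","top"):
    im=r.capture(n);cv2.imwrite(f"pics/{n}0.png",im[:,:,::-1]);c=r.camera_info(n);print(n,c["fovy"],c["cx"],c["cy"],np.round(c["pose"],3).tolist())
s=r.get_state();print(s["tcp_pos"],s["eef_rot"],s["time_s"],s["gripper_width"])
E
```

```text
scene 54.2127748388269 276.07765580584595 207.73334324503867 [[0.561, -0.419, 0.714, -0.467], [-0.828, -0.279, 0.487, -0.534], [-0.005, -0.864, -0.503, 0.754], [0.0, 0.0, 0.0, 1.0]]
top 56.01787951927735 273.3018328743481 211.09787565596088 [[0.003, -0.997, 0.08, 0.367], [-1.0, -0.004, -0.023, 0.122], [0.023, -0.08, -0.997, 1.38], [0.0, 0.0, 0.0, 1.0]]
[ 0.20817569 -0.64160842  0.22568392] [ 1.79910764e+02 -8.78837865e-03 -1.62028270e+02] 0.1 0.0878820385244461
```

View pics/top0.png

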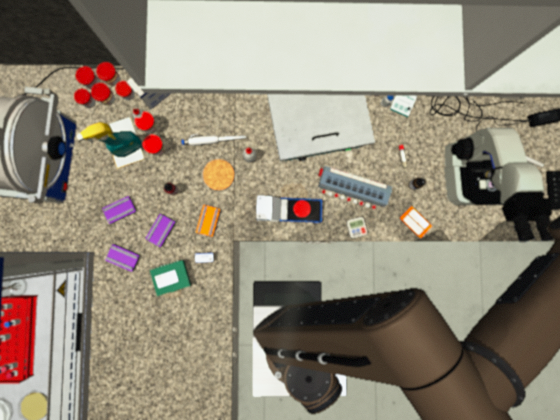

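View pics/scene0.png

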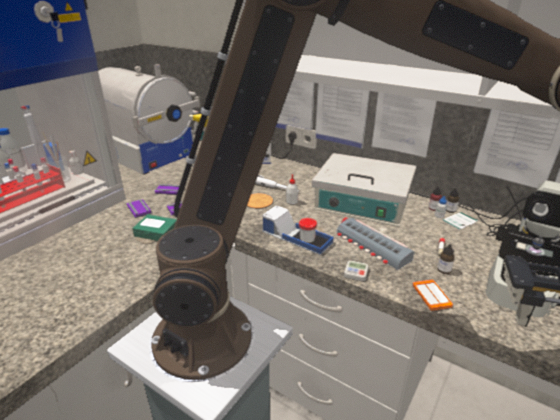

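The top view shows the ramp at about (290,209) with the jar's red cap at (302,209). The cork mat is at (218,175), the face-down tray at (208,220) and the other tray at (415,222). The squeeze bottle is at (249,154), the brown bottle at (170,188) and the coverslip box at (204,257).

```bash
cat > h.py <<'E'
from plant import r
import cv2,numpy as np
def ray(c,u,v):
    f=210/np.tan(np.radians(c["fovy"]/2));P=np.array(c["pose"])
    return P[:3,3],P[:3,:3]@np.array([(u-c["cx"])/f,(v-c["cy"])/f,1])
def onz(c,u,v,z):
    o,d=ray(c,u,v);return o+d*(z-o[2])/d[2]
def blobs(im,lo,hi,amin=60):
    m=cv2.inRange(cv2.cvtColor(im,cv2.COLOR_RGB2HSV),lo,hi)
    return [k for k in cv2.findContours(m,cv2.RETR_EXTERNAL,cv2.CHAIN_APPROX_NONE)[0] if cv2.contourArea(k)>=amin]
def rect(c,k,z):
    # min-area rectangle of a contour cast on plane z (mm scaled)
    p=np.array([onz(c,*q[0].astype(float),z)[:2] for q in k],np.float32)
    return cv2.minAreaRect(p*1000)
def tool():
    from scipy.spatial.transform import Rotation as R
    s=r.get_state();return np.array(s["tcp_pos"]),R.from_euler("xyz",s["eef_rot"],degrees=True).as_matrix(),s
E
python3 - <<'E'
from h import *
im=cv2.imread("pics/top0.png")[:,:,::-1].copy();c=r.camera_info("top")
for nm,lo,hi,z in(("orange",(5,120,120),(22,255,255),.014),("red",(0,180,120),(4,255,255),.062),("blue",(105,120,30),(125,255,255),.024)):
    for k in blobs(im,lo,hi,50):print(nm,cv2.contourArea(k),cv2.boundingRect(k),[np.round(a,1) for a in rect(c,k,z)])
for n,u,v in(("led",264,208),("squeeze",249,154),("brown",170,188),("box",204,257)):print(n,onz(c,u,v,.06))
cv2.imwrite("pics/topc.png",cv2.resize(im[130:280,90:340],None,fx=3.2,fy=3.2,interpolation=2)[:,:,::-1])
E
```

```text
orange 132.0 (400, 206, 32, 33) [array([ 442.6, -407.6]), array([105.1,  65.6]), np.float64(44.6)]
orange 529.5 (195, 204, 26, 33) [array([445.2, 317.3]), array([ 66.7, 103.8]), np.float64(75.6)]
orange 728.5 (203, 159, 32, 31) [array([606.7, 281.9]), array([105.8, 107.9]), np.float64(0.4)]
red 51.0 (29, 324, 6, 51) [array([ 25.9, 867.9]), array([156.9,  10.3]), np.float64(0.3)]
red 1247.5 (0, 298, 32, 84) [array([ 56.6, 923.9]), array([ 93.5, 261.2]), np.float64(90.0)]
red 211.0 (293, 202, 18, 16) [array([479.5,  -3.3]), array([50.6, 57.3]), np.float64(0.3)]
red 267.5 (142, 135, 21, 19) [array([701. , 500.1]), array([64.2, 62.7]), np.float64(58.3)]
red 220.5 (135, 112, 19, 18) [array([777.8, 528.5]), array([55.8, 59.8]), np.float64(45.2)]
red 402.5 (74, 83, 36, 21) [array([874.1, 709.7]), array([ 62.1, 118.9]), np.float64(10.0)]
red 158.5 (116, 81, 16, 16) [array([889.4, 607.5]), array([55.2, 45. ]), np.float64(39.0)]
red 216.0 (76, 66, 18, 19) [array([936.2, 736.2]), array([63.4, 57.3]), np.float64(2.2)]
red 249.5 (97, 62, 18, 19) [array([951.2, 665.9]), array([63.8, 57.5]), np.float64(2.0)]
blue 628.0 (47, 116, 29, 84) [array([659.7, 820.9]), array([ 60.6, 287.4]), np.float64(83.9)]
led [0.48415875 0.12268758 0.06      ]
squeeze [0.66773997 0.1743499  0.06      ]
brown [0.55000037 0.43794183 0.06      ]
box [0.32034558 0.3206124  0.06      ]
```

View pics/topc.png

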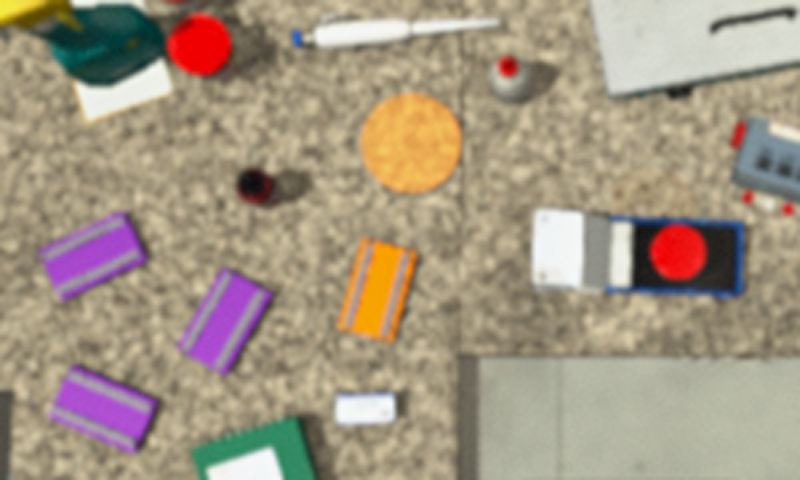

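Ramp: ledge to world +y (left), bay to -y, so its axes are near the world's. First I move above the ramp for a wrist view, with the tool yaw at 90 so the fingers close along world x.

```bash
cat >> h.py <<'E'
def go(x,y,z,yaw):
    p,M,s=tool();d=M.T@(np.array([x,y,z])-p)/.5
    a=np.degrees(np.arctan2(M[1,0],M[0,0]));t=-((yaw-a+180)%360-180)/np.degrees(1.5)
    print("shares",np.round(d,4),round(t,4),"t",s["time_s"],"p",np.round(p,4),"yaw",round(a,2),"q",np.round(s["joints"]).tolist())
E
python3 -c "
from h import *
go(.40,-.3,.40,90);go(.47,0,.40,90)"
```

```text
shares [-0.5757  0.5321 -0.3479] 1.2563 t 0.1 p [ 0.2082 -0.6416  0.2257] yaw -162.03 q [-56.0, 21.0, 1.0, -0.0, -70.0, -17.0]
shares [-0.894   1.0596 -0.3471] 1.2563 t 0.1 p [ 0.2082 -0.6416  0.2257] yaw -162.03 q [-56.0, 21.0, 1.0, -0.0, -70.0, -17.0]
```

>>> {"op": "play_rows", "data": {
  "rows": [
    [[0, -0.07, 0.07, -0.1, 0.08], [0, -0.58, 0.53, -0.35, 0.9], [0, -0.58, 0.53, -0.35, 0.9], [0, -0.58, 0.53, -0.35, 0.9], [0, -0.58, 0.53, -0.35, 0.9], [0, -0.58, 0.53, -0.35, 0.9], [0, -0.58, 0.53, -0.35, 0.9], [0, -0.58, 0.53, -0.35, 0.9]]
  ],
  "squeeze": 15
}}

```text
time_s: 0.77
tcp_pos: [0.3497, -0.392, 0.3592]
eef_rot: [180.0, -0.0, 143.4]
contact_force: [0.5, -0.8, 0.2]
gripper_width: 0.0876
gripper_force: 0.0
```

```bash
python3 -c "
from h import *
go(.46,0.02,.40,90)"
```

```text
shares [ 0.3144  0.7931 -0.0815] 0.6212 t 0.7667 p [ 0.3497 -0.392   0.3592] yaw 143.39 q [-27.0, 3.0, -5.0, -0.0, -82.0, -100.0]
```

Joint 6 = yaw − j1 − 270°, so yaw −90 (i.e. 270) is the safe choice, and I turn the other way.

```bash
python3 -c "
from h import *
go(.46,0.02,.40,-90)"
```

```text
shares [ 0.3144  0.7931 -0.0815] -1.4732 t 0.7667 p [ 0.3497 -0.392   0.3592] yaw 143.39 q [-27.0, 3.0, -5.0, -0.0, -82.0, -100.0]
```

>>> {"op": "play_rows", "data": {
  "rows": [
    [[0, 0.31, 0.79, -0.08, -1], [0, 0.31, 0.79, -0.08, -1], [0, 0.31, 0.79, -0.08, -1], [0, 0.31, 0.79, -0.08, -1], [0, 0.31, 0.79, -0.08, -1], [0, 0.31, 0.79, -0.08, -1], [0, 0.31, 0.79, -0.08, -1], [0, 0.31, 0.79, -0.08, -1]]
  ]
}}

```text
time_s: 1.43
tcp_pos: [0.4341, -0.071, 0.3903]
eef_rot: [180.0, 0.0, -158.6]
contact_force: [2.1, -0.7, -0.9]
gripper_width: 0.0877
gripper_force: 0.0
```

```bash
python3 -c "
from h import *
go(.46,0.04,.40,-90)"
```

```text
shares [-0.1292  0.1879 -0.0194] -0.7985 t 1.4333 p [ 0.4341 -0.071   0.3903] yaw -158.62 q [17.0, -6.0, -10.0, -0.0, -86.0, -85.0]
```

>>> {"op": "play_rows", "data": {
  "rows": [
    [[0, -0.13, 0.19, -0.02, -0.8], [0, -0.13, 0.19, -0.02, -0.8], [0, -0.13, 0.19, -0.02, -0.8], [0, -0.13, 0.19, -0.02, -0.8], [0, -0.13, 0.19, -0.02, -0.8], [0, -0.13, 0.19, -0.02, -0.8], [0, -0.13, 0.19, -0.02, -0.8], [0, -0.13, 0.19, -0.02, -0.8]]
  ]
}}

```text
time_s: 2.1
tcp_pos: [0.4609, 0.0392, 0.3996]
eef_rot: [180.0, -0.0, -101.3]
contact_force: [-0.8, -0.7, 0.1]
gripper_width: 0.0878
gripper_force: 0.0
```

```bash
python3 -c "
from h import *
go(.46,0.04,.40,-90)
c=r.camera_info('wrist');im=r.capture('wrist');cv2.imwrite('pics/w1.png',im[:,:,::-1]);print(np.round(c['pose'],3).tolist(),c['fovy'],c['cx'],c['cy'])
for n,lo,hi,z in(('red',(0,180,120),(5,255,255),.062),('blue',(100,110,30),(130,255,255),.024),('or',(5,120,120),(22,255,255),.014)):
  for k in blobs(im,lo,hi,300):print(n,cv2.contourArea(k),cv2.boundingRect(k),[np.round(a,1) for a in rect(c,k,z)])
"
```

```text
shares [-0.0013  0.002  -0.0009] -0.1316 t 2.1 p [0.4609 0.0392 0.3996] yaw -101.31 q [29.0, -4.0, -7.0, -0.0, -87.0, -41.0]
[[-0.98, 0.188, 0.06, 0.444], [0.197, 0.934, 0.298, -0.042], [-0.0, 0.304, -0.953, 0.557], [0.0, 0.0, 0.0, 1.0]] 67.87974369864499 286.841091226543 213.70340893341677
red 1030.0 (249, 127, 37, 37) [array([483.3,  -2.6]), array([55. , 55.9]), np.float64(78.6)]
blue 403.0 (237, 93, 62, 95) [array([482.3,  -4.5]), array([143.6,  80.8]), np.float64(87.7)]
or 576.5 (296, 282, 53, 15) [array([441.3, 297.6]), array([ 31.7, 102. ]), np.float64(75.9)]
or 1002.0 (213, 272, 54, 25) [array([599.4, 252.3]), array([ 53.5, 105.8]), np.float64(78.6)]
```

View pics/w1.png

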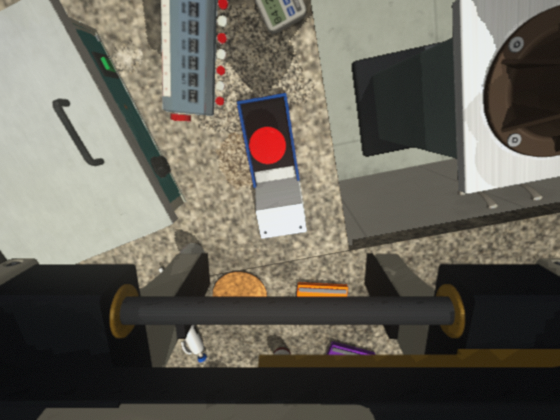

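The wrist view shows the red cap at (267,145), the blue ramp walls from (237,93) to (299,188), and the bright ledge at about (280,220). The mat at (240,285) and the tray at (322,290) are partly hidden by the fingers.

```bash
python3 -c "
from h import *
im=cv2.imread('pics/w1.png')[:,:,::-1].copy();c=r.camera_info('wrist')
roi=np.zeros_like(im);roi[195:245,245:315]=im[195:245,245:315]
for k in blobs(roi,(0,0,200),(180,60,255),300):print('ledge',cv2.contourArea(k),cv2.boundingRect(k),[np.round(a,1) for a in rect(c,k,.064)])
k=max(blobs(im,(100,110,30),(130,255,255),300),key=cv2.contourArea)
b=cv2.boxPoints(rect(c,k,.024));print(b.round(1).tolist())
go(.482,-.003,.16,-92);go(.482,-.003,.04,-92)
"
```

```text
ledge 1242.0 (256, 204, 50, 34) [array([486.2, 123.4]), array([50.4, 78.5]), np.float64(88.2)]
[[440.20001220703125, -74.9000015258789], [521.0, -77.4000015258789], [525.4000244140625, 66.0999984741211], [444.6000061035156, 68.5999984741211]]
shares [ 0.0746 -0.0575  0.4792] -0.1022 t 2.15 p [0.4609 0.0391 0.3996] yaw -100.78 q [29.0, -4.0, -7.0, -0.0, -87.0, -40.0]
shares [ 0.0746 -0.0577  0.7192] -0.1022 t 2.15 p [0.4609 0.0391 0.3996] yaw -100.78 q [29.0, -4.0, -7.0, -0.0, -87.0, -40.0]
```

Ledge measures 50.4 × 78.5 mm (given 50 × 78), centred at (486,123), which puts the ramp origin at about (484.4, 64) with yaw −1.8°. Now the jar.

>>> {"op": "play_rows", "data": {
  "rows": [
    [[0, 0.075, -0.058, 0.1, -0.1], [0, 0.075, -0.058, 0.2, -0.1], [0, 0.075, -0.058, 0.3, -0.1], [0, 0.075, -0.058, 0.4, -0.1], [0, 0.075, -0.058, 0.48, -0.1], [0, 0.075, -0.058, 0.55, -0.1], [0, 0.075, -0.058, 0.6, -0.1], [0, 0.075, -0.058, 0.6, -0.1]]
  ]
}}

```text
time_s: 2.82
tcp_pos: [0.4791, -0.0046, 0.0958]
eef_rot: [179.7, -0.1, -93.4]
contact_force: [-0.1, 0.9, -0.4]
gripper_width: 0.0877
gripper_force: 0.0
```

```bash
python3 -c "
from h import *
go(.483,-.003,.04,-91.8)
"
```

```text
shares [-0.0037 -0.0081  0.1115] -0.0181 t 2.8167 p [ 0.4791 -0.0046  0.0958] yaw -93.36 q [23.0, 10.0, -33.0, -0.0, -47.0, -26.0]
```

>>> {"op": "play_rows", "data": {
  "rows": [
    [[0, -0.003, -0.008, 0.05, -0.02], [0, -0.003, -0.008, 0.09, -0.02], [0, -0.003, -0.008, 0.111, -0.02], [0, -0.003, -0.008, 0.111, -0.02], [1, -0.003, -0.008, 0.111, -0.02], [1, -0.003, -0.008, 0.111, -0.02], [1, -0.003, -0.008, 0.111, -0.02], [1, -0.003, -0.008, 0.111, -0.02]]
  ],
  "squeeze": 25
}}

```text
time_s: 3.48
tcp_pos: [0.4866, -0.0021, 0.0455]
eef_rot: [-179.9, 0.0, -91.4]
contact_force: [-0.4, 0.0, -0.1]
gripper_width: 0.0665
gripper_force: 0.0
```

```bash
python3 -c "
from h import *
go(.483,-.003,.16,-91.8)
"
```

```text
shares [ 0.0018  0.0067 -0.2291] 0.0046 t 3.4833 p [ 0.4866 -0.0021  0.0455] yaw -91.4 q [23.0, 15.0, -36.0, 0.0, -39.0, -24.0]
```

>>> {"op": "play_rows", "data": {
  "rows": [
    [[1, 0, 0.006, 0.006, 0], [1, 0, 0.006, 0.006, 0], [1, 0, 0.006, 0.006, 0], [1, 0, 0.006, 0.006, 0], [1, 0, 0.006, -0.02, 0], [1, 0, 0.006, -0.08, 0], [1, 0, 0.006, -0.15, 0], [1, 0, 0.006, -0.23, 0]]
  ]
}}

```text
time_s: 4.15
tcp_pos: [0.4816, -0.0027, 0.1596]
eef_rot: [179.8, -0.1, -91.4]
contact_force: [0.8, 1.6, -1.9]
gripper_width: 0.0539
gripper_force: 25.0
```

```bash
python3 -c "
from h import *
go(.60,.28,.16,-90)
c=r.camera_info('top');im=r.capture('top');print(onz(c,218,174.5,.004))
for k in blobs(im,(5,100,120),(22,255,255),400):print(rect(c,k,.004))
"
```

```text
shares [-0.571  -0.223  -0.0023] -0.0162 t 4.15 p [ 0.4816 -0.0027  0.1596] yaw -91.39 q [23.0, 6.0, -28.0, -0.0, -56.0, -25.0]
[0.60651554 0.28480775 0.004     ]
((442.2491760253906, -410.5826110839844), (105.89956665039062, 68.64219665527344), 44.50188064575195)
((606.7039794921875, 283.0692443847656), (110.18209075927734, 108.713623046875), 0.6018655896186829)
```

The grip holds. The jar stood on the 10 mm bay floor, so the TCP sits about 32 mm above its underside. I carry it to the mat at (0.6065, 0.2835).

>>> {"op": "play_rows", "data": {
  "rows": [
    [[1, -0.06, -0.02, -0.04, 0], [1, -0.12, -0.05, -0.04, 0], [1, -0.2, -0.08, -0.04, 0], [1, -0.28, -0.11, -0.04, 0], [1, -0.36, -0.14, -0.04, -0.01], [1, -0.44, -0.17, -0.04, -0.01], [1, -0.51, -0.2, -0.04, -0.01], [1, -0.57, -0.235, -0.04, -0.01]]
  ]
}}

```text
time_s: 4.87
tcp_pos: [0.6075, 0.2827, 0.1788]
eef_rot: [180.0, 0.0, -90.5]
contact_force: [0.2, -1.2, -0.8]
gripper_width: 0.0543
gripper_force: 25.0
```

```bash
python3 -c "
from h import *
go(.6065,.2835,.06,-90)
"
```

```text
shares [-0.0017  0.0019  0.2376] -0.0053 t 4.8667 p [0.6075 0.2827 0.1788] yaw -90.46 q [42.0, 22.0, -4.0, -0.0, -64.0, -42.0]
```

>>> {"op": "play_rows", "data": {
  "rows": [
    [[1, -0.001, 0.002, 0.05, 0], [1, -0.001, 0.002, 0.11, 0], [1, -0.001, 0.002, 0.17, 0], [1, -0.001, 0.002, 0.22, 0], [1, -0.001, 0.002, 0.25, 0], [1, -0.001, 0.002, 0.264, 0], [1, -0.001, 0.002, 0.272, 0], [1, -0.001, 0.002, 0.276, 0]]
  ]
}}

```text
time_s: 5.53
tcp_pos: [0.6065, 0.2804, 0.0413]
eef_rot: [-180.0, -0.0, -90.5]
contact_force: [0.2, -0.2, -0.7]
gripper_width: 0.0541
gripper_force: 25.0
```

```bash
python3 -c "
from h import *
go(.6065,.2835,.036,-90)
s=r.get_state();print(s['contact_force'])
"
```

```text
shares [-0.0062  0.0001  0.0106] -0.0059 t 5.5333 p [0.6065 0.2804 0.0413] yaw -90.51 q [42.0, 29.0, -12.0, 0.0, -49.0, -42.0]
[ 0.17795185 -0.17773269 -0.71381858]
```

>>> {"op": "play_rows", "data": {
  "rows": [
    [[1, -0.003, 0, 0.002, 0], [1, -0.003, 0, 0.003, 0], [1, -0.003, 0, 0.004, 0], [1, -0.003, 0, 0.005, 0], [1, -0.003, 0, 0.006, 0], [1, -0.003, 0, 0.007, 0], [1, -0.003, 0, 0.007, 0], [1, -0.003, 0, 0.007, 0]]
  ]
}}

```text
time_s: 6.2
tcp_pos: [0.6063, 0.2818, 0.038]
eef_rot: [-180.0, 0.0, -90.5]
contact_force: [1.3, -0.5, -0.5]
gripper_width: 0.0539
gripper_force: 25.0
```

>>> {"op": "play_rows", "data": {
  "rows": [
    [[1, 0, 0, 0.001, 0], [1, 0, 0, 0.002, 0], [1, 0, 0, 0.003, 0], [1, 0, 0, 0.004, 0], [1, 0, 0, 0.005, 0], [1, 0, 0, 0.005, 0], [1, 0, 0, 0.005, 0], [1, 0, 0, 0.005, 0]]
  ]
}}

```text
time_s: 6.87
tcp_pos: [0.6063, 0.2818, 0.0356]
eef_rot: [-180.0, 0.0, -90.5]
contact_force: [-1.1, 0.2, 0.6]
gripper_width: 0.0539
gripper_force: 25.0
```

>>> {"op": "play_rows", "data": {
  "rows": [
    [[1, 0, 0, 0.001, 0], [1, 0, 0, 0.002, 0], [1, 0, 0, 0.003, 0], [1, 0, 0, 0.003, 0], [1, 0, 0, 0.003, 0], [1, 0, 0, 0.003, 0], [1, 0, 0, 0.003, 0], [1, 0, 0, 0.003, 0]]
  ]
}}

```text
time_s: 7.53
tcp_pos: [0.6064, 0.2818, 0.0354]
eef_rot: [-180.0, 0.0, -90.5]
contact_force: [-3.8, -2.1, 11.5]
gripper_width: 0.0541
gripper_force: 25.0
```

Contact felt on the mat (11.5 N). I release and rise.

>>> {"op": "play_rows", "data": {
  "rows": [
    [[1, 0, 0, -0.002, 0], [0, 0, 0, -0.002, 0], [0, 0, 0, -0.002, 0], [0, 0, 0, -0.002, 0], [0, 0, 0, -0.002, 0], [0, 0, 0, -0.06, 0], [0, 0, 0, -0.14, 0], [0, 0, 0, -0.22, 0]]
  ]
}}

```text
time_s: 8.2
tcp_pos: [0.6055, 0.2812, 0.1437]
eef_rot: [179.9, -0.1, -90.5]
contact_force: [2.3, 1.4, -0.3]
gripper_width: 0.0872
gripper_force: 0.0
```

```bash
python3 -c "
from h import *
go(.45,.20,.36,-60)
"
```

```text
shares [ 0.1661  0.3107 -0.4313] -0.3551 t 8.2 p [0.6055 0.2812 0.1437] yaw -90.52 q [42.0, 23.0, -6.0, -0.0, -61.0, -42.0]
```

```bash
python3 -c "
from h import *
go(.38,.36,.30,-30)
"
```

```text
shares [-0.1529  0.4533 -0.3117] -0.7041 t 8.2 p [0.6055 0.2812 0.1437] yaw -90.52 q [42.0, 23.0, -6.0, -0.0, -61.0, -42.0]
```

>>> {"op": "play_rows", "data": {
  "rows": [
    [[0, 0, 0, -0.08, 0], [0, -0.15, 0.45, -0.31, -0.7], [0, -0.15, 0.45, -0.31, -0.7], [0, -0.15, 0.45, -0.31, -0.7], [0, -0.15, 0.45, -0.31, -0.7], [0, -0.15, 0.45, -0.31, -0.7], [0, -0.15, 0.45, -0.31, -0.7], [0, -0.15, 0.45, -0.31, -0.7]]
  ]
}}

```text
time_s: 8.87
tcp_pos: [0.3794, 0.3603, 0.3023]
eef_rot: [-179.7, 0.1, -39.9]
contact_force: [0.5, -0.0, -0.2]
gripper_width: 0.0875
gripper_force: 0.0
```

>>> {"op": "play_rows", "data": {
  "rows": [
    [[0, 0, 0.05, 0, -0.13], [0, 0, 0.05, 0, -0.13], [0, 0, 0.05, 0, -0.13], [0, 0, 0.05, 0, -0.13], [0, 0, 0.05, 0, -0.13], [0, 0, 0.05, 0, -0.13], [0, 0, 0.05, 0, -0.13], [0, 0, 0.05, 0, -0.13]]
  ]
}}

```text
time_s: 9.53
tcp_pos: [0.3661, 0.3398, 0.2985]
eef_rot: [180.0, -0.0, -29.3]
contact_force: [-0.1, 0.3, -0.4]
gripper_width: 0.0877
gripper_force: 0.0
```

```bash
python3 -c "
from h import *
go(.38,.36,.30,-30)
c=r.camera_info('wrist');im=r.capture('wrist');cv2.imwrite('pics/w2.png',im[:,:,::-1])
for n,lo,hi,z in(('red',(0,180,120),(5,255,255),.066),('or',(5,120,120),(22,255,255),.014),('or',(5,120,120),(22,255,255),.004)):
  for k in blobs(im,lo,hi,300):print(n,cv2.contourArea(k),cv2.boundingRect(k),[np.round(a,1) for a in rect(c,k,z)])
"
```

```text
shares [ 0.0045 -0.0488 -0.003 ] 0.0083 t 9.5333 p [0.3661 0.3398 0.2985] yaw -29.29 q [65.0, 1.0, -14.0, -0.0, -75.0, -5.0]
red 503.0 (0, 0, 32, 21) [array([676.3, 503.5]), array([38.2, 18.9]), np.float64(60.6)]
or 3409.0 (241, 72, 62, 87) [array([445. , 318.1]), array([ 61.3, 100.9]), np.float64(75.8)]
or 1844.5 (191, 0, 82, 33) [array([571.7, 301.6]), array([99. , 34.6]), np.float64(60.6)]
or 3409.0 (241, 72, 62, 87) [array([445.2, 318.5]), array([ 62.7, 103.2]), np.float64(75.8)]
or 1844.5 (191, 0, 82, 33) [array([574.7, 301.7]), array([101.3,  35.4]), np.float64(60.6)]
```

View pics/w2.png

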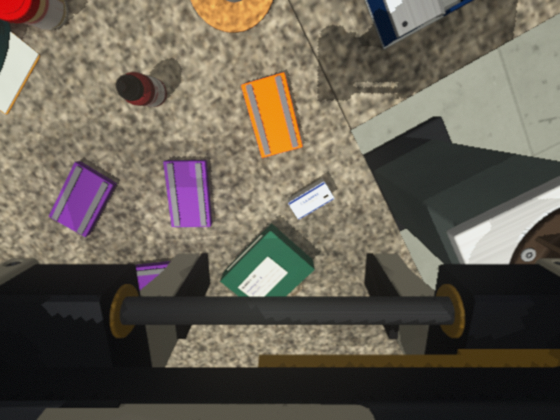

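The tray is at (272,115) px, measuring 61.3 × 100.9 mm (given 60 × 100), centre (445.0, 318.2), long axis at −14.2°. The coverslip box and the purple trays are clear of the fingers.

```bash
python3 -c "
from h import *
go(.445,.3182,.10,-14.2)
"
```

```text
shares [ 0.1589 -0.0398  0.3972] -0.1754 t 9.5833 p [0.366  0.3398 0.2986] yaw -29.27 q [65.0, 1.0, -14.0, -0.0, -75.0, -5.0]
```

>>> {"op": "play_rows", "data": {
  "rows": [
    [[0, 0.04, -0.01, 0.07, -0.08], [0, 0.08, -0.02, 0.14, -0.176], [0, 0.12, -0.03, 0.21, -0.176], [0, 0.159, -0.04, 0.28, -0.176], [0, 0.159, -0.04, 0.35, -0.176], [0, 0.159, -0.04, 0.397, -0.176], [0, 0.159, -0.04, 0.397, -0.176], [0, 0.159, -0.04, 0.397, -0.176]]
  ]
}}

```text
time_s: 10.25
tcp_pos: [0.4449, 0.3178, 0.0997]
eef_rot: [179.8, 0.0, -14.1]
contact_force: [0.7, 0.3, -0.4]
gripper_width: 0.0873
gripper_force: 0.0
```

```bash
python3 -c "
from h import *
go(.445,.3182,.005,-14.2)
"
```

```text
shares [ 0.0002 -0.0014  0.1894] 0.0012 t 10.25 p [0.4449 0.3178 0.0997] yaw -14.1 q [56.0, 15.0, -25.0, 0.0, -50.0, 20.0]
```

>>> {"op": "play_rows", "data": {
  "rows": [
    [[0, 0, -0.001, 0.05, 0], [0, 0, -0.001, 0.1, 0], [0, 0, -0.001, 0.145, 0], [0, 0, -0.001, 0.17, 0], [0, 0, -0.001, 0.182, 0], [0, 0, -0.001, 0.189, 0], [0, 0, -0.001, 0.189, 0], [0, 0, -0.001, 0.189, 0]]
  ]
}}

```text
time_s: 10.92
tcp_pos: [0.4458, 0.32, 0.0074]
eef_rot: [-179.9, -0.1, -14.1]
contact_force: [-0.6, 0.7, -0.0]
gripper_width: 0.0874
gripper_force: 0.0
```

>>> {"op": "play_rows", "data": {
  "rows": [
    [[0.3, 0, 0, 0, 0], [1, 0, 0, 0, 0], [1, 0, 0, 0, 0], [1, 0, 0, 0, 0], [1, 0, 0, 0, 0], [1, 0, 0, 0, 0], [1, 0, 0, 0, 0], [1, 0, 0, 0, 0]]
  ]
}}

```text
time_s: 11.58
tcp_pos: [0.4451, 0.3189, 0.0061]
eef_rot: [-180.0, -0.0, -14.1]
contact_force: [-0.3, -0.9, 3.9]
gripper_width: 0.0595
gripper_force: 25.0
```

Tray gripped at 59.5 mm. I lift straight up, then carry.

>>> {"op": "play_rows", "data": {
  "rows": [
    [[1, 0, 0, -0.02, 0], [1, 0, 0, -0.06, 0], [1, 0, 0, -0.12, 0], [1, 0, 0, -0.18, 0], [1, 0, 0, -0.24, 0], [1, 0, 0, -0.29, 0], [1, 0, 0, -0.31, 0], [1, 0, 0, -0.31, 0]]
  ]
}}

```text
time_s: 12.25
tcp_pos: [0.4461, 0.3201, 0.1642]
eef_rot: [-179.7, -0.1, -14.1]
contact_force: [0.5, -0.4, -0.6]
gripper_width: 0.0592
gripper_force: 25.0
```

```bash
python3 -c "
from h import *
go(.485,.086,.16,-91.8)
c=r.camera_info('top');im=r.capture('top')
for k in blobs(im,(0,180,120),(4,255,255),100):print('red',rect(c,k,.066)[:2])
"
```

```text
shares [0.1894 0.4353 0.0067] 0.9044 t 12.25 p [0.4461 0.3201 0.1642] yaw -14.07 q [56.0, 11.0, -21.0, 0.0, -58.0, 20.0]
red ((59.147491455078125, 921.4635620117188), (93.3176040649414, 263.61175537109375))
red ((604.248046875, 279.2540588378906), (47.534664154052734, 50.30520248413086))
red ((699.9840087890625, 498.9385986328125), (63.97755432128906, 62.50031661987305))
red ((776.5214233398438, 527.1926879882812), (55.74047088623047, 59.57862091064453))
red ((872.6792602539062, 707.1674194335938), (61.96006393432617, 117.07564544677734))
red ((887.7981567382812, 606.0494384765625), (55.00763702392578, 44.85148239135742))
red ((934.4202270507812, 734.3325805664062), (63.297603607177734, 57.13088607788086))
red ((949.4794311523438, 664.2211303710938), (63.65981674194336, 57.35316467285156))
```

The jar stands near the mat's centre, within 5 mm. Now I carry the tray to the brink.

>>> {"op": "play_rows", "data": {
  "rows": [
    [[1, 0.02, 0.05, 0, 0.08], [1, 0.05, 0.1, 0, 0.16], [1, 0.07, 0.16, 0, 0.24], [1, 0.095, 0.22, 0, 0.32], [1, 0.12, 0.27, 0, 0.4], [1, 0.14, 0.33, 0, 0.48], [1, 0.165, 0.38, 0, 0.56], [1, 0.19, 0.435, 0, 0.64]]
  ]
}}

```text
time_s: 12.97
tcp_pos: [0.4832, 0.0831, 0.1592]
eef_rot: [179.8, -0.0, -69.4]
contact_force: [1.2, -0.8, -1.0]
gripper_width: 0.0596
gripper_force: 25.0
```

```bash
python3 -c "
from h import *
go(.485,.086,.10,-91.8)
"
```

```text
shares [-0.0041 -0.0058  0.1183] 0.2603 t 12.9667 p [0.4832 0.0831 0.1592] yaw -69.43 q [33.0, 7.0, -27.0, -0.0, -56.0, -12.0]
```

>>> {"op": "play_rows", "data": {
  "rows": [
    [[1, -0.004, 0, 0, 0.08], [1, -0.004, 0, 0, 0.16], [1, -0.004, 0, 0, 0.24], [1, -0.004, 0, 0, 0.26], [1, -0.004, 0, 0.04, 0.26], [1, -0.004, 0, 0.08, 0.26], [1, -0.004, 0, 0.12, 0.26], [1, -0.004, 0, 0.12, 0.26]]
  ]
}}

```text
time_s: 13.63
tcp_pos: [0.48, 0.085, 0.096]
eef_rot: [179.5, -0.2, -91.5]
contact_force: [-0.0, 0.5, -0.1]
gripper_width: 0.0595
gripper_force: 25.0
```

```bash
python3 -c "
from h import *
go(.485,.086,.072,-91.8)
im=r.capture('wrist');cv2.imwrite('pics/w3.png',im[:,:,::-1])
"
```

```text
shares [-0.0024 -0.0103  0.0479] 0.0033 t 13.6333 p [0.48  0.085 0.096] yaw -91.51 q [33.0, 11.0, -32.0, -0.0, -48.0, -35.0]
```

View pics/w3.png

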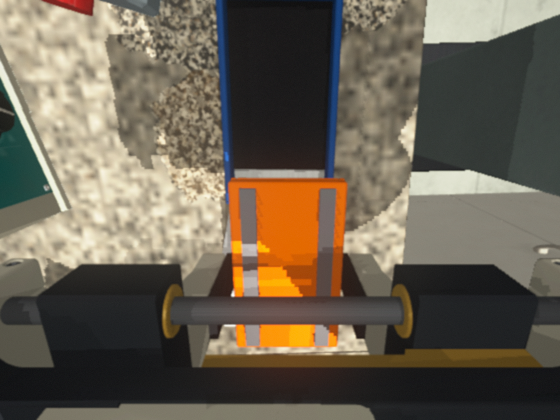

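The tray hangs over the slope with its front edge at (288,180). The ramp walls are centred at u≈281, so the tray sits slightly towards −x. I check this in metric terms before lowering.

```bash
python3 -c "
from h import *
c=r.camera_info('wrist');im=cv2.imread('pics/w3.png')[:,:,::-1].copy()
for k in blobs(im,(5,150,100),(22,255,255),2000):print('tray',cv2.boundingRect(k),rect(c,k,.104))
hsv=cv2.cvtColor(im,cv2.COLOR_RGB2HSV);m=cv2.inRange(hsv,(105,120,60),(128,255,255))
for v in(60,110,150):
  u=np.where(m[v])[0];print(v,u.min(),u.max(),[onz(c,q,v,.024)[:2].round(4) for q in(u.min(),u.max())])
go(.485,.086,.072,-91.8)
"
```

```text
tray (228, 178, 120, 120) ((480.085693359375, 66.3487777709961), (67.22242736816406, 60.00087356567383), 88.3967514038086)
60 219 338 [array([ 0.5228, -0.0335]), array([ 0.4425, -0.0314])]
110 222 336 [array([ 0.5236, -0.0015]), array([0.4432, 0.0007])]
150 224 333 [array([0.5246, 0.0263]), array([0.4448, 0.0285])]
shares [-0.0015 -0.0079  0.052 ] 0.0039 t 13.6833 p [0.4812 0.0854 0.098 ] yaw -91.47 q [33.0, 11.0, -32.0, -0.0, -48.0, -35.0]
```

>>> {"op": "play_rows", "data": {
  "rows": [
    [[1, -0.003, -0.01, 0, 0.005], [1, -0.003, -0.01, 0.01, 0.005], [1, -0.003, -0.01, 0.02, 0.005], [1, -0.003, -0.01, 0.03, 0.005], [1, -0.003, -0.01, 0.036, 0.005], [1, -0.003, -0.01, 0.04, 0.005], [1, -0.003, -0.01, 0.044, 0.005], [1, -0.003, -0.01, 0.044, 0.005]]
  ]
}}

```text
time_s: 14.35
tcp_pos: [0.4884, 0.088, 0.0786]
eef_rot: [180.0, -0.0, -91.9]
contact_force: [0.7, 0.0, -0.7]
gripper_width: 0.0592
gripper_force: 25.0
```

```bash
python3 -c "
from h import *
go(.4865,.087,.071,-91.8)
"
```

```text
shares [0.0022 0.0037 0.0153] -0.0007 t 14.35 p [0.4884 0.088  0.0786] yaw -91.86 q [33.0, 13.0, -33.0, -0.0, -45.0, -35.0]
```

>>> {"op": "play_rows", "data": {
  "rows": [
    [[1, 0.002, 0.003, 0.003, 0], [1, 0.002, 0.003, 0.006, 0], [1, 0.002, 0.003, 0.009, 0], [1, 0.002, 0.003, 0.011, 0], [1, 0.002, 0.003, 0.012, 0], [1, 0.002, 0.003, 0.012, 0], [1, 0.002, 0.003, 0.012, 0], [1, 0.002, 0.003, 0.012, 0]]
  ]
}}

```text
time_s: 15.02
tcp_pos: [0.4871, 0.0872, 0.073]
eef_rot: [-180.0, 0.0, -91.9]
contact_force: [0.0, -0.2, -0.6]
gripper_width: 0.0597
gripper_force: 25.0
```

```bash
python3 -c "
from h import *
c=r.camera_info('wrist');im=r.capture('wrist');go(.4865,.087,.071,-91.8);p,_,s=tool();print(s['contact_force'])
for k in blobs(im,(5,150,100),(22,255,255),2000):print('tray',cv2.boundingRect(k),rect(c,k,p[2]+.008))
"
```

```text
shares [0.0004 0.0012 0.004 ] -0.0007 t 15.0667 p [0.4871 0.0872 0.073 ] yaw -91.86 q [33.0, 13.0, -33.0, 0.0, -44.0, -35.0]
[-1.00415467 -0.21024923 -0.75916666]
tray (228, 178, 119, 120) ((485.8594665527344, 67.22085571289062), (66.37057495117188, 59.24835205078125), 88.06830596923828)
```

Aligned within 1 mm. I lower the last 2 mm and let go.

>>> {"op": "play_rows", "data": {
  "rows": [
    [[1, 0, 0.001, 0.002, 0], [1, 0, 0.001, 0.003, 0], [1, 0, 0.001, 0.003, 0], [0, 0, 0.001, 0.003, 0], [0, 0, 0.001, 0.003, 0], [0, 0, 0.001, 0.003, 0], [0, 0, 0.001, 0.003, 0], [0, 0, 0.001, 0.003, 0]]
  ]
}}

```text
time_s: 15.73
tcp_pos: [0.4866, 0.0872, 0.0715]
eef_rot: [-180.0, -0.0, -91.9]
contact_force: [0.2, -0.9, 0.1]
gripper_width: 0.0854
gripper_force: 0.0
```

```bash
python3 -c "
from h import *
im=r.capture('wrist');cv2.imwrite('pics/w4.png',im[:,:,::-1]);go(.4868,.087,.20,-91.8)
"
```

```text
shares [ 0.0004 -0.0005 -0.257 ] -0.0007 t 15.7833 p [0.4866 0.0872 0.0715] yaw -91.86 q [33.0, 13.0, -33.0, 0.0, -44.0, -35.0]
```

View pics/w4.png

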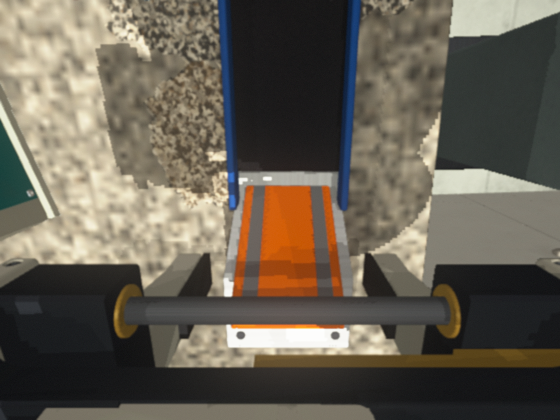

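The tray has tipped and now lies on the slope between the walls, with its foot near the gutter at (288,187). I rise straight up and back off to check.

>>> {"op": "play_rows", "data": {
  "rows": [
    [[0, 0, 0, -0.05, 0], [0, 0, 0, -0.12, 0], [0, 0, 0, -0.19, 0], [0, 0, 0, -0.26, 0], [0, -0.05, 0, -0.26, 0], [0.5, -0.1, 0, -0.26, 0], [1, -0.15, 0, -0.26, 0], [1, -0.15, 0, -0.26, 0]]
  ]
}}

```text
time_s: 16.45
tcp_pos: [0.4896, 0.1652, 0.2018]
eef_rot: [-179.9, 0.1, -91.8]
contact_force: [1.0, 0.2, 0.1]
gripper_width: 0.0728
gripper_force: 0.0
```

```bash
python3 -c "
from h import *
im=r.capture('wrist');c=r.camera_info('wrist');cv2.imwrite('pics/w5.png',im[:,:,::-1]);go(.4868,.144,.072,-91.8)
for k in blobs(im,(5,150,100),(22,255,255),600):
  print(cv2.boundingRect(k));b=k[:,0,:].astype(float)
  lo=b[b[:,1].argmin()];hi=b[b[:,1].argmax()];print('foot',lo,onz(c,*lo,.01),'top',hi,onz(c,*hi,.091))
"
```

```text
shares [0.0397 0.0033 0.2588] 0.0007 t 16.5 p [0.489  0.1638 0.2014] yaw -91.74 q [40.0, 7.0, -21.0, -0.0, -62.0, -42.0]
(193, 243, 48, 54)
foot [193. 243.] [0.6044022  0.22620889 0.01      ] top [222. 296.] [0.55524405 0.24975613 0.091     ]
(253, 85, 71, 67)
foot [260.  85.] [0.51295681 0.05149617 0.01      ] top [282. 151.] [0.49098309 0.1107592  0.091     ]
```

View pics/w5.png

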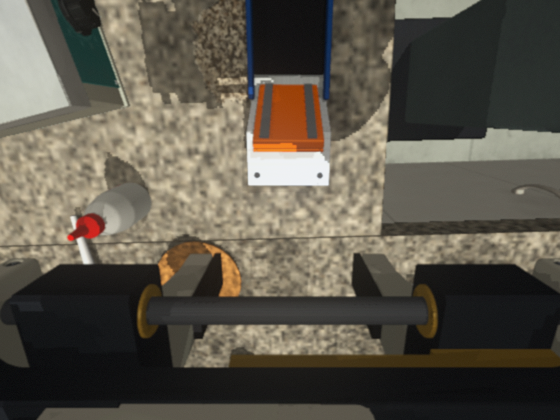

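The tray leans on the slope, its upper end at y≈0.111 (expected 0.114). I come down behind it at y≈0.143 with the fingers shut.

>>> {"op": "play_rows", "data": {
  "rows": [
    [[1, 0.04, 0.003, 0, 0], [1, 0.04, 0.003, 0, 0], [1, 0.04, 0.003, 0.03, 0], [1, 0.04, 0.003, 0.08, 0], [1, 0.04, 0.003, 0.13, 0], [1, 0.04, 0.003, 0.17, 0], [1, 0.04, 0.003, 0.2, 0], [1, 0.04, 0.003, 0.2, 0]]
  ]
}}

```text
time_s: 17.17
tcp_pos: [0.4848, 0.1404, 0.0984]
eef_rot: [179.7, -0.2, -91.9]
contact_force: [-0.2, -0.5, -0.1]
gripper_width: 0.0157
gripper_force: 0.0
```

```bash
python3 -c "
from h import *
go(.4885,.142,.072,-91.8);print(tool()[2]['gripper_width'])
"
```

```text
shares [-0.0036 -0.0074  0.0528] -0.0016 t 17.1667 p [0.4848 0.1404 0.0984] yaw -91.94 q [38.0, 12.0, -30.0, -0.0, -48.0, -40.0]
0.015747137771812084
```

>>> {"op": "play_rows", "data": {
  "rows": [
    [[1, -0.003, -0.005, 0.01, 0], [1, -0.003, -0.005, 0.02, 0], [1, -0.003, -0.005, 0.03, 0], [1, -0.003, -0.005, 0.038, 0], [1, -0.003, -0.005, 0.042, 0], [1, -0.003, -0.005, 0.042, 0], [1, -0.003, -0.005, 0.042, 0], [1, -0.003, -0.005, 0.042, 0]]
  ]
}}

```text
time_s: 17.83
tcp_pos: [0.4896, 0.1438, 0.0807]
eef_rot: [-180.0, 0.0, -91.9]
contact_force: [0.6, -0.6, -0.2]
gripper_width: 0.0004
gripper_force: 0.0
```

```bash
python3 -c "
from h import *
go(.484,.047,.074,-91.8);print(tool()[2]['gripper_width'])
"
```

```text
shares [0.1938 0.0048 0.0134] -0.0006 t 17.8333 p [0.4896 0.1438 0.0807] yaw -91.85 q [38.0, 14.0, -31.0, 0.0, -46.0, -40.0]
0.00038342310689432074
```

>>> {"op": "play_rows", "data": {
  "rows": [
    [[1, 0.008, -0.001, 0.006, 0], [1, 0.02, -0.001, 0.012, 0], [1, 0.035, -0.001, 0.013, 0], [1, 0.05, 0, 0.013, 0], [1, 0.065, 0, 0.013, 0], [1, 0.08, 0.001, 0.013, 0], [1, 0.095, 0.002, 0.013, 0], [1, 0.11, 0.002, 0.013, 0]]
  ]
}}

```text
time_s: 18.5
tcp_pos: [0.4865, 0.0877, 0.074]
eef_rot: [-180.0, 0.0, -91.9]
contact_force: [0.4, -0.7, 0.6]
gripper_width: 0.0003
gripper_force: 0.0
```

>>> {"op": "play_rows", "data": {
  "rows": [
    [[1, 0.015, 0, 0, 0], [1, 0.03, 0, 0, 0], [1, 0.045, 0, 0, 0], [1, 0.06, 0, 0, 0], [1, 0.075, 0, 0, 0], [1, 0.085, 0, 0, 0], [1, 0.085, 0, 0, 0], [1, 0.085, 0, 0, 0]]
  ]
}}

```text
time_s: 19.17
tcp_pos: [0.4853, 0.0459, 0.0739]
eef_rot: [-180.0, 0.0, -91.9]
contact_force: [0.8, 0.1, 1.0]
gripper_width: 0.0002
gripper_force: 0.0
```

```bash
python3 -c "
from h import *
im=r.capture('scene');cv2.imwrite('pics/s5.png',cv2.resize(im[150:330,180:460],None,fx=2.8,fy=2.8)[:,:,::-1]);go(.4868,.144,.2,-91.8)
"
```

```text
shares [-0.1956  0.0035 -0.2521] -0.001 t 19.2167 p [0.4853 0.0462 0.074 ] yaw -91.88 q [29.0, 12.0, -34.0, 0.0, -44.0, -30.0]
```

View pics/s5.png

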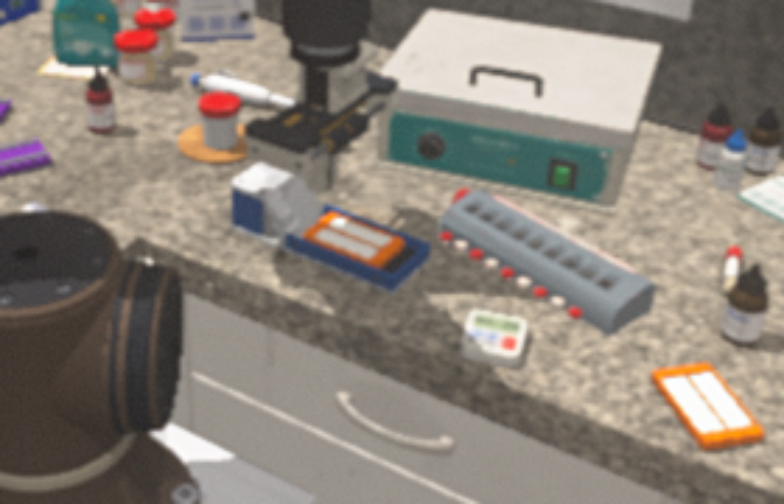

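The tray lies in the bay with its white recesses up, at about (360,240) in the crop, and the jar stands on the mat at (220,120). I rise and check that it is flat.

>>> {"op": "play_rows", "data": {
  "rows": [
    [[1, 0, 0, -0.05, 0], [1, 0, 0, -0.12, 0], [1, 0, 0, -0.19, 0], [1, -0.06, 0, -0.26, 0], [1, -0.12, 0, -0.33, 0], [1, -0.18, 0, -0.36, 0], [1, -0.2, 0, -0.36, 0], [1, -0.2, 0, -0.36, 0]]
  ]
}}

```text
time_s: 19.88
tcp_pos: [0.4891, 0.1493, 0.2553]
eef_rot: [-179.9, 0.1, -91.7]
contact_force: [-0.3, -1.1, -0.4]
gripper_width: 0.0006
gripper_force: 0.0
```

```bash
python3 -c "
from h import *
c=r.camera_info('wrist');im=r.capture('wrist');cv2.imwrite('pics/w6.png',im[:,:,::-1])
roi=im.copy();roi[:,:200]=0;roi[:,360:]=0
for k in blobs(roi,(5,150,100),(22,255,255),300):
  R=rect(c,k,.024);print(cv2.boundingRect(k),R,cv2.boxPoints(R).round().tolist())
t=r.capture('top')
c=r.camera_info('top')
for k in blobs(t,(5,100,120),(22,255,255),100):print(rect(c,k,.02))
for k in blobs(t,(0,180,120),(4,255,255),100):print('red',rect(c,k,.066)[:2])
go(.5,.15,.25,-91.8)
"
```

```text
(200, 239, 45, 26) ((579.7417602539062, 243.3396453857422), (32.26401901245117, 64.39458465576172), 69.34095764160156) [[544.0, 240.0], [604.0, 217.0], [616.0, 247.0], [555.0, 270.0]]
(262, 2, 56, 99) ((482.7273864746094, 2.0025405883789062), (99.38365173339844, 60.38933181762695), 87.79081726074219) [[451.0, -46.0], [511.0, -49.0], [515.0, 50.0], [454.0, 53.0]]
((441.39599609375, -404.3762512207031), (104.62357330322266, 67.84431457519531), 44.501861572265625)
((483.59454345703125, 2.4798011779785156), (101.18637084960938, 62.0709114074707), 87.78996276855469)
((624.0319213867188, 301.38543701171875), (57.556602478027344, 105.24077606201172), 39.58144760131836)
red ((59.115928649902344, 921.5436401367188), (263.6783142089844, 93.01024627685547))
red ((610.0757446289062, 285.2696228027344), (33.51527404785156, 49.97378921508789))
red ((699.0194702148438, 499.1837463378906), (62.744354248046875, 63.77730178833008))
red ((776.5214233398438, 527.1926879882812), (55.74047088623047, 59.57862091064453))
red ((872.5169677734375, 706.9659423828125), (64.06538391113281, 116.31388854980469))
red ((887.7981567382812, 606.0494384765625), (55.00763702392578, 44.85148239135742))
red ((934.4202270507812, 734.3325805664062), (63.297603607177734, 57.13088607788086))
red ((949.4439697265625, 664.2199096679688), (63.58878707885742, 57.35316467285156))
shares [-0.0075 -0.0239  0.0067] 0.0003 t 19.9833 p [0.4879 0.1466 0.2534] yaw -91.78 q [39.0, 4.0, -17.0, -0.0, -69.0, -41.0]
```

View pics/w6.png

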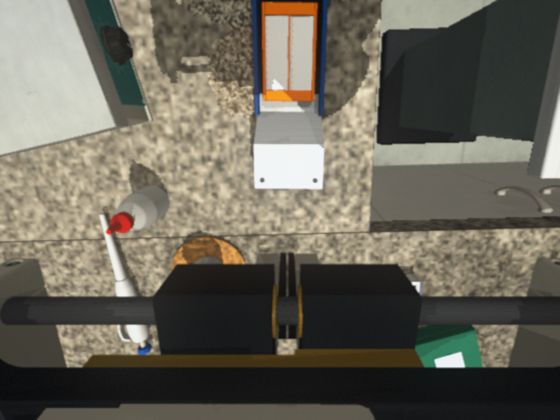

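The tray lies flat at the bay-floor height, 99.4 × 60.4 mm seen at z = 24 mm, between the walls with its recesses up. Its near end stands about 7 mm over the gutter step, which is where a tray pivoting on the step naturally comes to rest. The jar is on the mat, the other tray has not moved, and the arm is clear.

```bash
python3 -c "
from plant import r
print(r.close_job())"
```

```text
the job is handed in; nothing more can be done
None
```

The job is handed in at about 20 s of the 64 s allowed: the jar stands upright on the cork mat and the tray lies flat in the bay with its recesses up, its near end about 7 mm over the gutter step; the other tray had not moved, and nothing was seen knocked over.

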